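# Hang the pipette back in the rack and tug it before letting go

### The arm

A 6-joint arm with a two-finger parallel gripper is mounted at the origin on a cart in front of the work surface, level with it; the furniture and walls round the work are solid. World frame = base frame: x ahead of the robot, y to its left, z up, the work surface at z = 0. Lengths are in m, angles in degrees, forces in N, time in s.
With the tool pointing down it reaches from about 0.35 to 0.875 m from the base axis. Payload 4.2 kg.
Tool frame: the origin (TCP) lies midway between the tips of the shut fingers; the grasp point (between the pads) lies 19 mm behind it; z points along the fingers, y is the line along which they close (so a half turn about z gives the same grasp; the last joint's range is limited). The gripper opens to 87 mm and grips with 3 to 60 N. Pads are 19 mm wide; open, the fingers measure 117 mm over their backs; the gripper's body (75 mm by 190 mm) begins 51 mm behind the grasp point.
Start: joints at [83.342, 22.042, 0.453, 0, -68.411, -14.817], TCP at [0.229, 0.582, 0.223] pointing down, gripper open.
Joint ranges: [-179.83, 179.83], [-69.29, 118.12], [-61.27, 80.66], [-181.25, 117.63], [-171.15, -9.14], [-177.46, 177.46]. Speed limits (degrees/s): [159.86, 159.86, 180, 180, 180, 180].

### API

Orientations are given as a 3x3 rotation matrix whose columns are the frame's x, y, z axes.
In Python, from station import sense, capture, finish_job, silhouettes, landmark_of gives the robot as it stands.
- The arm moves only by the tool step_arm, never from a script. Its arguments are lists of equal length, an entry for each row: "linear": the shift along the tool's x, y, z in mm, a list of three; "delta_rot": the turn, a rotation vector about the tool's x, y, z in rad, a list of three; "grip": the finger opening in mm, from 0 to 87. A call has 1 to 10 rows; each row shifts and turns the commanded pose from where the row before left it, along the tool's axes as they then stand; what a row does not reach is not made up. A row lasts 1/8 s, in which the tool goes at most 62.5 mm and 10.7 degrees, less where a joint would pass 70% of its speed; a pose out of reach is approached as far as the arm can. A call with a gripper value outside its range is refused whole. The fingers move at their own pace and stop on an object; the grip force is fixed at half the most. Time passes only in rows, so rows that do not move let the fingers close. It gives the time, the measured TCP pose, the force, the opening and the grip force at its end, in the units of the state.
- sense(): the state, without advancing time (a new reading comes with each control period).
- capture(name): name is "scene" or "top" or "wrist"; returns a dict with "img" (400x640x3 uint8, red, green, blue), "fx", "fy", "cx", "cy" (pixels), "world_to_cam" (4x4, takes a point from world to camera coordinates); the wrist camera has in their place "mount" (4x4, takes a point from camera to tool coordinates, whose origin is the TCP and whose axes are the flange's). Camera axes: x right, y up, looking along -z (the intrinsics and any distortion apply to the point x, -y, -z); pixel columns grow to the right and rows downward; lengths in m; the calibration is good to about 2 mm. A picture is of the moment at which its call begins: read the wrist's pose just before it. There is no depth.
- finish_job(): hands the job in; it is judged then, once.
Trained networks look in the newest picture that a camera, given by its name, has taken for a name from the list of things; names that differ only in an ending like _2 or _b are one class to them, and where a whole thing is asked for, a point or a joint stands for the part that bears it (a point fixed in the world has none). Each returns a list of dicts, best first, with "score" (0 to 1); they miss things now and then, are a little off and sometimes report something else, mostly with a low value. They report only what shows in the picture. A call takes as long as a camera call.
- silhouettes(camera, label): "mask" (400x640 bool, what is visible of it) and "point" ([column, row] in pixels, amid what is visible of it).
- landmark_of(camera, label): "point" ([column, row] in pixels: a listed point, or the origin of a listed thing).
The state is a dict: "time_s": time; "joints": joint angles; "joint_velocities": joint speeds; "effort": joint torques, N m; "tcp_pos": TCP position; "ee_rot": TCP orientation; "wrist_force": force on the tool from outside, world axes, zero at the start; "moment": the same for the moment, N m; "gripper_width": opening from 0.0 (shut) to 1.0 (fully open); "gripper_force": force on a finger pad.
Only numpy, scipy, OpenCV 4.12 (cv2) and the standard library are available. Lean on these libraries where they do the work, as an engineer would, in place of code of your own. Each camera call takes 0.05 s, during which the arm holds its last target. There are 200 camera calls.

### The job

Take the blue-knobbed pipette out of the single bench stand and hang it in the empty middle fork of the three-place rack: push its neck in past the fork's two sprung catches, lower it until its collar rests on the fork, and, still holding it, tug it gently straight down for a moment (about 8 N, never more than 12 N on the rack) to be sure that the fork carries it. Then let go and leave it hanging upright there, with the dark grey and the cream pipette still hanging undisturbed beside it.

Things in the scene. Friction and masses are not known exactly. Their poses are not given: they have to be found in the camera images.
- rack: Fixed three-place pipette rack: cream base 106 x 236 x 12 mm, three posts 72 mm apart in a row along y, 40 mm behind the origin, joined by a bar 304 mm up; each post has a clamp with a fork at about 266 mm. Origin mid-underside of the base (x -50 to +56 mm); own -x = front, where the forks open. Dark grey pipette in the fork at y = +72, cream at y = -72 mm, middle fork (y = 0) free.
- rack_seat (a point): Vertical axis of the middle fork's seat, where a hung pipette's axis belongs; own x = -30.5 mm, y = 0 of the rack, axes as the rack's. Fixed to the rack 266 mm up. The fork was clamped by hand: its real height is NOT reported, its top face lies up to 3.5 mm above or below this point. Plate 5 mm thick, slot 19 mm wide, closed 9.5 mm behind the axis; the fork springs down about 1 mm per 12 N.
- rack_catches (a point): Point midway between the two spring plungers of the middle fork, 8 mm in front of the seat axis; axes as the rack's. Their steel noses leave a gap of 12.4 mm; the 15 mm neck is pushed in between them (towards the rack's +x) against about 3 to 6 N, then has about 2 mm of play to front and back. The rack may be loaded with 12 N at most; 6 N down, held 0.3 s, is a tug.
- rack_mouth (a point): Mouth of the middle fork: on its centre line, 38 mm in front of the seat axis, where its flared horns end (straight tines end 28 mm in front); nominal height of the fork's top face; axes as the rack's.
- stand: Fixed single bench stand: round cream foot of 112 mm diameter and 14 mm height, one post 40 mm behind the origin (282 mm tall), clamp and plain fork. Origin at the middle of the foot's underside, own -x = front, where the fork opens.
- stand_seat (a point): Seat axis of the stand's fork at its top face, 262 mm above the bench, 30.5 mm in front of the stand's origin; own -x = front. Slot 19 mm wide, plate 5 mm, no catches; tines with horns end 38 mm in front of this axis. The blue-knobbed pipette hangs here at the start: lift it about 5 mm (between 2 and 8) and draw it out to the front.
- pipette_mid (a point): Middle of the blue-knobbed pipette (274 mm long, light grey, blue knob and ring, 0.06 to 0.12 kg), on its axis, z up along it. Above this point: body of 27 mm diameter to +86 mm; neck groove of 15.2 mm diameter from +86 to +101; collar of 30 mm diameter from +101 (underside, sits on the fork) to +113; knob of 16 mm diameter from +113 to the top at +137. Below: slimmer, to the tip at -137.
- pipette_knob (a point): Middle of the round knob on top of the blue-knobbed pipette (16 mm across, 24 mm tall; pinch it from above), on its axis, 24 mm above the collar's underside. Own -y is the direction of the finger rest, a bar 10 mm wide, 36 mm out from the axis, 15 to 22 mm below this point; at the start it points to the stand's front, when hung it may point anywhere.
- pipette_neck (a point): Middle of the 15 mm tall neck groove of the blue-knobbed pipette, on its axis, 7.5 mm below the collar's underside and 31.5 mm below pipette_knob.
- pipette_1: The blue-knobbed pipette as a whole; origin at the height of its lower end, 10 mm off its axis (the axis lies at own y = +10 mm).
- grey_mid (a point): Middle of the dark grey pipette (same shape) that hangs in the rack's fork at y = +72 mm; a bystander.
- cream_mid (a point): Middle of the cream pipette (same shape) that hangs in the rack's fork at y = -72 mm; a bystander.

How it is judged:
By the outcome, as a careful person would: the job done as asked, in the order asked, and still so for the second after the job is handed in, with the robot touching nothing.
It also fails if it takes over 69 s, if anything falls off the work surface, if the arm or the gripper's body presses on something with over 40 N, if the wrist force passes 120 N, or if a joint passes its speed limit or range.

## Working session

There is one attempt and no reset: what is moved stays moved. The work goes in short steps, Python scripts to look and compute and a tool call to move; the robot and the scene stay as the last step left them, time stands still between calls to the robot, and variables do not carry over. Pictures are saved under pics/ and viewed, at most 10 in all, crops included, and the job is handed in when it is done.

Besides the shell and the picture viewer there is one more tool, called after "Call:" as name(argument=value, ...), one argument or row to a line, values as JSON. step_arm: Moves the arm, as the interface text tells. Its arguments: {"type":"object","properties":{"linear":{"type":"array"},"delta_rot":{"type":"array"},"grip":{"type":"array"}},"required":["linear","delta_rot","grip"]}

```bash
mkdir -p pics; cat > h.py <<'E'
import numpy as np, cv2
from station import *
def cap(n,save=None):
    s=sense(); c=capture(n)
    if n=='wrist':
        T=np.eye(4);T[:3,:3]=np.array(s['ee_rot']);T[:3,3]=s['tcp_pos']
        c2w=T@np.array(c['mount'])
    else: c2w=np.linalg.inv(np.array(c['world_to_cam']))
    c['c2w']=c2w
    if save: cv2.imwrite('pics/'+save+'.png',c['img'][:,:,::-1])
    return c
def ray(c,p):
    d=np.array([(p[0]-c['cx'])/c['fx'],-(p[1]-c['cy'])/c['fy'],-1.])
    d=c['c2w'][:3,:3]@d; return c['c2w'][:3,3],d/np.linalg.norm(d)
def proj(c,P):
    q=np.linalg.inv(c['c2w'])@np.append(P,1); return np.array([c['cx']+c['fx']*q[0]/-q[2],c['cy']+c['fy']*q[1]/q[2]])
def tri(rs):
    A=np.zeros((3,3));b=np.zeros(3)
    for o,d in rs:
        M=np.eye(3)-np.outer(d,d);A+=M;b+=M@o
    x=np.linalg.solve(A,b);return x,[np.linalg.norm((np.eye(3)-np.outer(d,d))@(x-o)) for o,d in rs]
def atz(r,z): o,d=r; return o+d*(z-o[2])/d[2]
E
python3 - <<'E'
from h import *
np.set_printoptions(precision=4,suppress=True)
s=sense();print(s['ee_rot'],s['tcp_pos'],s['time_s'],s['wrist_force'])
C={}
L={}
for n in ['scene','top','wrist']:
    C[n]=cap(n,n+'0'); print(n,C[n]['c2w'][:3,3],[k for k in C[n]])
    for l in ['rack','rack_seat','rack_catches','rack_mouth','stand','stand_seat','pipette_mid','pipette_knob','pipette_neck','grey_mid','cream_mid']:
        r=landmark_of(n,l)
        if r: L[n,l]=r[0]; print(n,l,[(np.round(q['point'],1),round(q['score'],2)) for q in r[:2]])
for l in sorted({k[1] for k in L}):
    rs=[ray(C[n],L[n,l]['point']) for n in C if (n,l) in L and L[n,l]['score']>.3]
    if len(rs)>1: print(l,*tri(rs))
E
```

```text
[[ 0.9305 -0.3663 -0.0007]
 [-0.3663 -0.9305 -0.0021]
 [ 0.0001  0.0022 -1.    ]] [0.2286 0.581  0.2215] 0.0 [ 1.6688 -0.3706 -0.6268]
scene [0.1749 0.6138 1.0906] ['img', 'fx', 'fy', 'cx', 'cy', 'world_to_cam', 'c2w']
scene rack [(array([348.6, 190.1]), 0.84)]
scene rack_seat [(array([365.6, 127.4]), 0.56)]
scene rack_catches [(array([370. , 129.6]), 0.69), (array([297.1, 286.1]), 0.19)]
scene rack_mouth [(array([382.3, 129.8]), 0.6), (array([355.8, 174. ]), 0.21)]
scene stand [(array([284.4, 285.6]), 0.95), (array([288.9, 252.5]), 0.52)]
scene stand_seat [(array([288. , 227.6]), 0.87), (array([287.9, 253.1]), 0.69)]
scene pipette_mid [(array([287.3, 249.6]), 0.73)]
scene pipette_knob [(array([286., 221.]), 0.7), (array([381.8, 133.1]), 0.26)]
scene pipette_neck [(array([287.8, 228.8]), 0.96)]
scene grey_mid [(array([353.4, 173. ]), 0.96)]
scene cream_mid [(array([287.2, 221.6]), 0.75), (array([374.1, 137.2]), 0.68)]
top [ 0.3402 -0.0195  1.0867] ['img', 'fx', 'fy', 'cx', 'cy', 'world_to_cam', 'c2w']
top rack [(array([400.9, 208.3]), 0.68), (array([443.3, 203.1]), 0.47)]
top rack_se
[... 1080 characters left out ...]
[np.float64(0.0020480471845054876), np.float64(0.0020480471845053722)]
rack [ 0.5987 -0.2211 -0.0117] [np.float64(0.009010309006148855), np.float64(0.009010309006148954)]
rack_catches [ 0.5599 -0.2215  0.2527] [np.float64(0.0017852023371542054), np.float64(0.001785202337154248)]
rack_mouth [ 0.532  -0.2383  0.2516] [np.float64(0.00020241502868640317), np.float64(0.00020241502868653606)]
rack_seat [ 0.5681 -0.2205  0.2552] [np.float64(0.002044927290961018), np.float64(0.0020449272909611117)]
stand [ 0.5927  0.1424 -0.0173] [np.float64(0.003196741943507281), np.float64(0.0031967419435072883)]
stand_seat [0.5471 0.15   0.2736] [np.float64(0.004262046099145594), np.float64(0.004262046099145504)]
```

```bash
python3 - <<'E'
import cv2,numpy as np
a=cv2.imread('pics/scene0.png')[90:330,230:430];b=cv2.imread('pics/top0.png')[110:280,220:500]
a=cv2.resize(a,(480,576),interpolation=cv2.INTER_CUBIC)
cv2.imwrite('pics/a.png',a);cv2.imwrite('pics/b.png',cv2.resize(b,None,fx=2.8,fy=2.8,interpolation=cv2.INTER_CUBIC))
E
```

```text
(no output)
```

View pics/a.png

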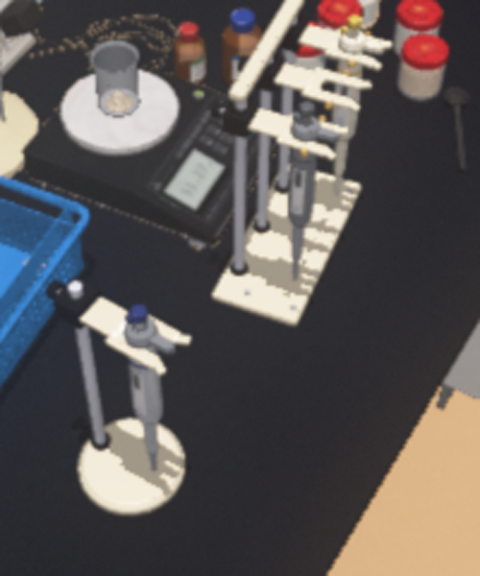

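View pics/b.png

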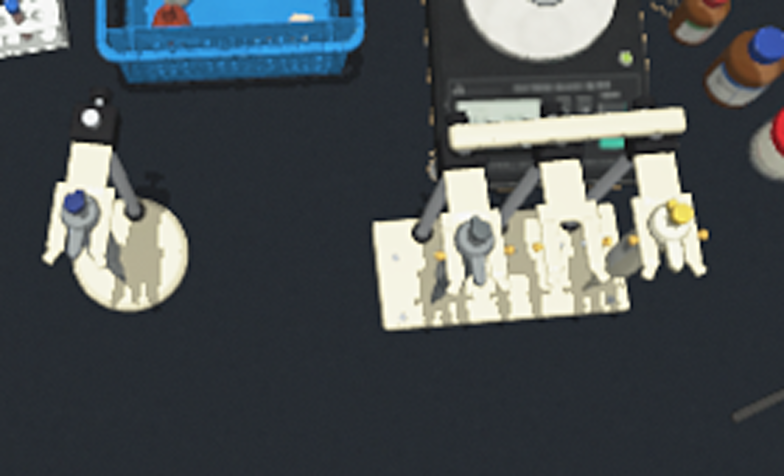

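The stand with the blue pipette is at the left of the top view (knob ≈ (248,183)). The free middle fork is at ≈ (424,193), and both forks open roughly towards the robot. I'll lift first, then approach the stand.

Call:
step_arm(
  linear=[
    [0,0,-60],
    [0,0,-60],
    [0,0,-60],
    [42,25,0],
    [42,25,0],
    [42,25,0],
    [42,25,0],
    [42,25,0],
    [42,25,0],
    [42,25,0],
  ],
  delta_rot=[
    [0,0,0],
    [0,0,0],
    [0,0,0],
    [0,0,0],
    [0,0,0],
    [0,0,0],
    [0,0,0],
    [0,0,0],
    [0,0,0],
    [0,0,0],
  ],
  grip=[87,87,87,87,87,87,87,87,87,87],
)

```text
time_s: 3.05
tcp_pos: [0.439, 0.3097, 0.4028]
ee_rot: [[0.931, -0.366, 0.0], [-0.366, -0.931, 0.0], [0.0, -0.001, -1.0]]
wrist_force: [0.6, -0.3, 0.7]
gripper_width: 1.0
gripper_force: 0.0
```

Call:
step_arm(
  linear=[
    [42,25,0],
    [42,25,0],
    [42,25,0],
    [0,0,0],
    [0,0,0],
    [0,0,0],
    [0,0,0],
    [0,0,0],
    [0,0,0],
    [0,0,0],
  ],
  delta_rot=[
    [0,0,0],
    [0,0,0],
    [0,0,0],
    [0,0,0.16],
    [0,0,0.16],
    [0,0,0.16],
    [0,0,0.16],
    [0,0,0.16],
    [0,0,0.16],
    [0,0,0.16],
  ],
  grip=[60,60,60,60,60,60,60,60,60,60],
)

```text
time_s: 4.3
tcp_pos: [0.528, 0.1952, 0.4026]
ee_rot: [[0.071, -0.998, 0.0], [-0.998, -0.071, 0.0], [-0.0, -0.0, -1.0]]
wrist_force: [-1.6, 0.4, -0.8]
gripper_width: 0.691
gripper_force: 0.0
```

```bash
python3 - <<'E'
from h import *
np.set_printoptions(precision=4,suppress=True)
c=cap('wrist','w1'); s=sense();print(s['ee_rot'],s['tcp_pos'],s['time_s'],s['joints'],s['wrist_force'],s['moment'])
t=cap('top')
for l in ['rack_seat','rack_catches','rack_mouth','stand','stand_seat','pipette_mid','pipette_knob','pipette_neck','pipette_1']:
    r=landmark_of('wrist',l); q=landmark_of('top',l)
    if r: print(l,[(np.round(q['point'],1),round(q['score'],2)) for q in r[:2]],atz(ray(c,r[0]['point']),{'pipette_knob':.286,'stand_seat':.262,'pipette_neck':.2545,'stand':0,'pipette_mid':.161}.get(l,.266)), tri([ray(c,r[0]['point']),ray(t,q[0]['point'])]) if q else '')
E
```

```text
[[ 0.0673 -0.9977 -0.0001]
 [-0.9977 -0.0673 -0.    ]
 [ 0.      0.0001 -1.    ]] [0.528  0.1951 0.4026] 4.35 [ 36.7735  12.0554  11.5122  -0.0023 -89.4618 -32.9173] [0.6801 0.5753 0.9217] [ 0.0731 -0.0206 -0.0123]
stand [(array([294.1, 116.4]), 0.65)] [0.5775 0.1428 0.    ] (array([0.5768, 0.143 , 0.0049]), [np.float64(0.0005466165754540995), np.float64(0.0005466165754540374)])
stand_seat [(array([298.2, 134.4]), 0.81)] [0.5529 0.1454 0.262 ] 
pipette_mid [(array([301.9, 127.1]), 0.83)] [0.5554 0.1466 0.161 ] (array([0.5576, 0.1475, 0.1331]), [np.float64(0.0014667585313330204), np.float64(0.0014667585313331332)])
pipette_knob [(array([298.6, 137. ]), 0.75), (array([301.4, 128.3]), 0.66)] [0.551  0.1451 0.286 ] (array([0.5517, 0.1424, 0.2903]), [np.float64(0.0024886770700342205), np.float64(0.0024886770700343094)])
pipette_neck [(array([298.3, 134.2]), 0.71), (array([300., 134.]), 0.57)] [0.5533 0.146  0.2545] (array([0.5541, 0.1468, 0.2437]), [np.float64(0.000307102224391104), np.float64(0.0003071022243910929)])
pipette_1 [(array([316.3, 120.8]), 0.61)] [0.5376 0.1324 0.266 ] (array([0.5394, 0.1484, 0.0223]), [np.float64(0.002783216953208926), np.float64(0.0027832169532090484)])
```

View pics/w1.png

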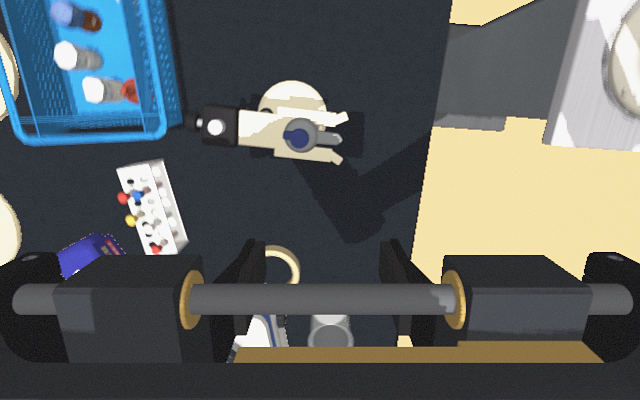

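Knob at (294,138), with the fork opening right (towards −x), tine tips at (348,117) and (342,160). I'll go closer for the grasp axis and fork yaw.

Call:
step_arm(
  linear=[
    [0,-12,35],
    [0,-12,35],
    [0,0,0],
  ],
  delta_rot=[
    [0,0,0],
    [0,0,0],
    [0,0,0],
  ],
  grip=[50,50,50],
)

```text
time_s: 5.68
tcp_pos: [0.5512, 0.1964, 0.3293]
ee_rot: [[0.075, -0.997, -0.006], [-0.997, -0.075, -0.004], [0.003, 0.007, -1.0]]
wrist_force: [-0.1, -1.0, 0.3]
gripper_width: 0.58
gripper_force: 0.0
```

```bash
python3 - <<'E'
from h import *
np.set_printoptions(precision=4,suppress=True)
c=cap('wrist','w2'); s=sense();print(s['ee_rot'],s['tcp_pos'],s['time_s'])
for l in ['stand_seat','pipette_knob','pipette_neck']:
    r=landmark_of('wrist',l)
    if r: print(l,[(np.round(q['point'],1),round(q['score'],2)) for q in r[:2]],atz(ray(c,r[0]['point']),{'pipette_knob':.286,'stand_seat':.262,'pipette_neck':.2545}[l]))
im=c['img'].astype(int)
# blue knob mask
b=(im[:,:,2]>im[:,:,0]*1.5+10)&(im[:,:,2]>50)
b[:, :230]=0; b[:, 400:]=0; b[220:]=0
n,lab,st,ce=cv2.connectedComponentsWithStats(b.astype(np.uint8))
for i in range(1,n):
    if st[i,4]>60: print('blue',st[i],ce[i],atz(ray(c,ce[i]),.298))
cr=c['img'][40:220,180:420,::-1]; cv2.imwrite('pics/w2c.png',cv2.resize(cr,None,fx=3.2,fy=3.2,interpolation=cv2.INTER_CUBIC))
E
```

```text
[[ 0.0757 -0.9971 -0.0017]
 [-0.9971 -0.0757 -0.002 ]
 [ 0.0018  0.0019 -1.    ]] [0.552  0.1967 0.332 ] 5.725
pipette_knob [(array([330.1, 151.7]), 0.94)] [0.5499 0.146  0.286 ]
pipette_neck [(array([303.3, 119.4]), 0.33)] [0.5687 0.1297 0.2545]
blue [306 140  36  26 632] [325.557  151.5047] [0.553  0.1445 0.298 ]
```

View pics/w2c.png

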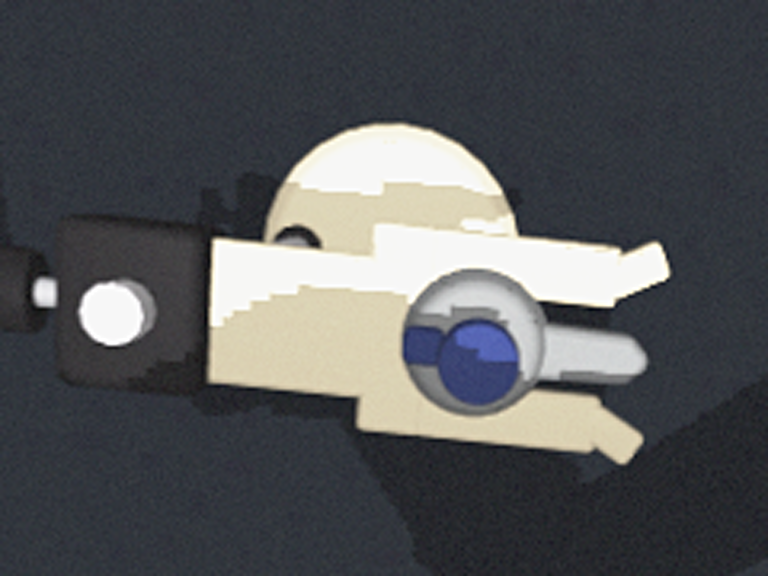

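```bash
python3 - <<'E'
from h import *
np.set_printoptions(precision=4,suppress=True)
c=cap('wrist')
f=lambda u,v,z: atz(ray(c,(u/3.2+180-.2,v/3.2+40-.2)),z)
print('knobtop',f(480,362,.298),'collar',f(474,341,.275))
for a,b in [((375,224),(620,247)),((360,430),(590,453)),((212,238),(375,257)),((210,382),(360,398))]:
    d=f(*b,.262)-f(*a,.262); print(np.degrees(np.arctan2(-d[1],-d[0])), f(*a,.262),f(*b,.262))
print(sense()['tcp_pos'],sense()['ee_rot'])
E
```

```text
knobtop [0.5521 0.1469 0.298 ] collar [0.553 0.146 0.275]
-0.8470109822744996 [0.5754 0.1249 0.262 ] [0.5235 0.1257 0.262 ]
-1.456805594467923 [0.5763 0.1692 0.262 ] [0.5248 0.1705 0.262 ]
-2.142413134833222 [0.6096 0.1303 0.262 ] [0.575  0.1316 0.262 ]
-1.7963268051778754 [0.6097 0.161  0.262 ] [0.5767 0.1621 0.262 ]
[0.5524 0.1973 0.3348] [[ 0.0762 -0.9971  0.0034]
 [-0.9971 -0.0762  0.0018]
 [-0.0015 -0.0035 -1.    ]]
```

Call:
step_arm(
  linear=[
    [25,2,0],
    [25,1,0],
    [0,0,20],
    [0,0,20],
    [0,0,10],
    [0,0,5],
    [0,0,0],
  ],
  delta_rot=[
    [0,0,0],
    [0,0,0],
    [0,0,0],
    [0,0,0],
    [0,0,0],
    [0,0,0],
    [0,0,0],
  ],
  grip=[50,50,50,50,50,50,50],
)

```text
time_s: 6.8
tcp_pos: [0.553, 0.1468, 0.278]
ee_rot: [[0.076, -0.997, 0.001], [-0.997, -0.076, 0.0], [-0.0, -0.001, -1.0]]
wrist_force: [0.6, -0.1, -0.2]
gripper_width: 0.575
gripper_force: 0.0
```

```bash
python3 - <<'E'
from h import *
np.set_printoptions(precision=4,suppress=True)
c=cap('wrist','w3'); s=sense();print(s['ee_rot'],s['tcp_pos'],s['time_s'],s['wrist_force'])
P=np.array(s['tcp_pos']);R=np.array(s['ee_rot'])
print(proj(c,P),proj(c,P-R[:,2]*.019))
cv2.imwrite('pics/w3c.png',c['img'][100:400,160:480,::-1].repeat(2,0).repeat(2,1))
cap('scene','s3');cap('top','t3')
E
```

```text
[[ 0.0761 -0.9971  0.0012]
 [-0.9971 -0.0761  0.0003]
 [-0.0002 -0.0012 -1.    ]] [0.5531 0.147  0.2783] 6.85 [-0.7946 -0.1926  0.0468]
[322.0919 258.5881] [322.1089 276.4902]
```

View pics/w3c.png

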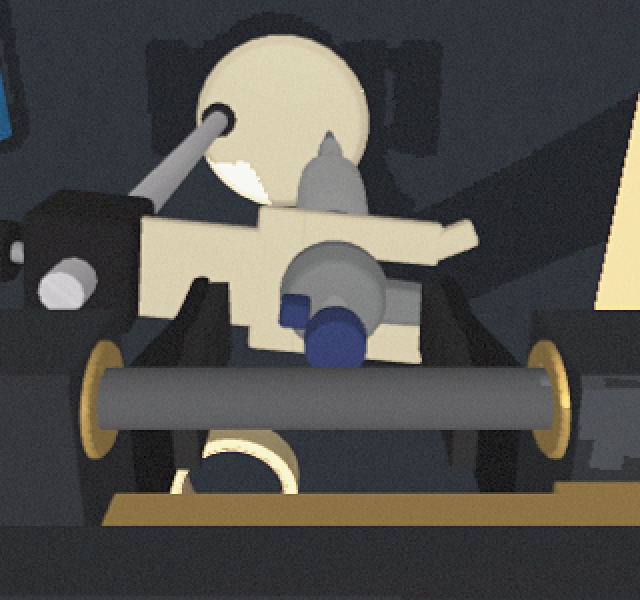

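```bash
python3 - <<'E'
from h import *
c=cap('wrist')
im=cv2.cvtColor(c['img'],cv2.COLOR_RGB2BGR)
for P in [(.5525,.1465),(.5500,.1465),(.5525,.1435)]:
    for z,r in [(.274,.015),(.298,.008)]:
        q=[proj(c,np.array([P[0]+r*np.cos(a),P[1]+r*np.sin(a),z])) for a in np.linspace(0,6.28,60)]
        q=np.array(q); print(P,z,'col',q[:,0].min(),q[:,0].max(),'row',q[:,1].min(),q[:,1].max())
b=(c['img'][:,:,2].astype(int)>c['img'][:,:,0]*1.5+10);b[:240]=0;b[300:]=0;b[:,:311]=0;b[:,:290]=0;b[:,360:]=0
ys,xs=np.nonzero(b);print('blue',xs.min(),xs.max(),ys.min(),ys.max())
E
```

```text
(0.5525, 0.1465) 0.274 col 296.1141364107362 351.4903806365659 row 227.6816580412934 278.3321226219445
(0.5525, 0.1465) 0.298 col 307.065569850349 340.8630456519611 row 260.2745028224064 290.5330433426552
(0.55, 0.1465) 0.274 col 300.72247581754084 356.08502158274865 row 228.01803317607568 278.6391240001177
(0.55, 0.1465) 0.298 col 312.3358380144677 346.12374673531656 row 260.645147782277 290.8836053859085
(0.5525, 0.1435) 0.274 col 296.41055332070334 352.04955518685136 row 222.35736959563872 273.48986602402874
(0.5525, 0.1435) 0.298 col 307.46449622302913 341.44561559737235 row 254.4159434442299 285.0041548775628
blue 311 342 247 282
```

The knob sits about 2 mm towards +tool y and slightly towards +tool x of the TCP. I'll nudge, then close.

Call:
step_arm(
  linear=[
    [2,2,0],
    [0,0,0],
    [0,0,0],
    [0,0,0],
    [0,0,0],
    [0,0,0],
    [0,0,0],
    [0,0,0],
  ],
  delta_rot=[
    [0,0,0],
    [0,0,0],
    [0,0,0],
    [0,0,0],
    [0,0,0],
    [0,0,0],
    [0,0,0],
    [0,0,0],
  ],
  grip=[50,30,10,10,10,10,10,10],
)

```text
time_s: 8.0
tcp_pos: [0.5509, 0.1448, 0.2775]
ee_rot: [[0.076, -0.997, -0.0], [-0.997, -0.076, -0.0], [-0.0, 0.0, -1.0]]
wrist_force: [-0.5, -0.1, 0.2]
gripper_width: 0.171
gripper_force: 30.0
```

```bash
python3 - <<'E'
from h import *
np.set_printoptions(precision=4,suppress=True)
for i in range(2):
    c=cap('wrist','w4'); s=sense();print(s['tcp_pos'],s['time_s'],s['wrist_force'],s['gripper_force'],s['gripper_width'])
b=(c['img'][:,:,2].astype(int)>c['img'][:,:,0]*1.5+10);b[:220]=0;b[300:]=0;b[:,:290]=0;b[:,360:]=0
ys,xs=np.nonzero(b);print('blue',xs.min(),xs.max(),ys.min(),ys.max())
P=np.array(s['tcp_pos'])
for dy in (-.002,0,.002):
    for z,r in [(.274,.015),(.298,.008)]:
        q=np.array([proj(c,np.array([P[0]+r*np.cos(a),P[1]+dy+r*np.sin(a),z])) for a in np.linspace(0,6.28,60)])
        print(dy,z,'col',q[:,0].min(),q[:,0].max(),'row',q[:,1].min(),q[:,1].max())
cv2.imwrite('pics/w4c.png',c['img'][180:330,240:410,::-1].repeat(4,0).repeat(4,1))
E
```

```text
[0.5509 0.1448 0.2775] 8.05 [-0.9863  0.3858  0.0012] 29.999974966049194 0.17645540647364363
[0.551  0.1448 0.2775] 8.1 [-1.4593 -0.2083  0.1912] 30.000063478946686 0.17650643011101472
blue 307 337 253 282
-0.002 0.274 col 294.7965132626067 350.54179857620636 row 225.67550644714825 276.7576604403582
-0.002 0.298 col 305.72539114980236 339.77887953757994 row 258.2303468279662 288.78177760354555
0 0.274 col 294.60354770252064 350.17359724212633 row 229.227464954137 279.98775753771616
0 0.298 col 305.46557402849976 339.39615865264 row 262.13876098031704 292.4699744060475
0.002 0.274 col 294.4117975400734 349.8077095493303 row 232.7565506416977 283.1980147919521
0.002 0.298 col 305.2076250641172 339.0161898876916 row 266.0186485688433 296.13201724609746
```

View pics/w4c.png

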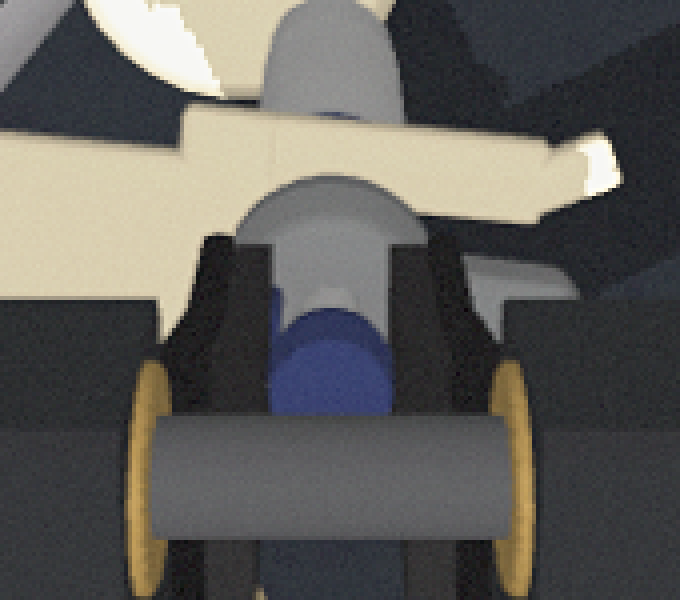

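The pads hold the knob (15.4 mm opening, 30 N). Next I lift 5 mm and draw it out along the stand's front direction.

Call:
step_arm(
  linear=[
    [0,0,-2.5],
    [0,0,-2.5],
    [0,0,0],
    [-1,10,0],
    [-1,10,0],
    [-1,10,0],
    [-1,10,0],
    [-1,10,0],
    [-1,10,0],
    [-1,10,0],
  ],
  delta_rot=[
    [0,0,0],
    [0,0,0],
    [0,0,0],
    [0,0,0],
    [0,0,0],
    [0,0,0],
    [0,0,0],
    [0,0,0],
    [0,0,0],
    [0,0,0],
  ],
  grip=[10,10,10,10,10,10,10,10,10,10],
)

```text
time_s: 9.35
tcp_pos: [0.48, 0.1465, 0.2826]
ee_rot: [[0.076, -0.997, 0.0], [-0.997, -0.076, 0.0], [-0.0, -0.0, -1.0]]
wrist_force: [-0.1, -0.3, -1.7]
gripper_width: 0.174
gripper_force: 30.0
```

```bash
python3 - <<'E'
from h import *
np.set_printoptions(precision=4,suppress=True)
F=[]
for i in range(3):
    c=cap('top','t5'); s=sense();F.append(s['wrist_force'])
print(s['tcp_pos'],s['time_s'],np.mean(F,0),s['gripper_force'],s['gripper_width'],s['moment'])
cap('scene','s5')
a=cv2.imread('pics/t5.png')[110:280,220:400];b=cv2.imread('pics/s5.png')[120:330,230:400]
a=cv2.resize(a,None,fx=2.2,fy=2.2);b=cv2.resize(b,None,fx=2.2,fy=2.2)
o=np.zeros((max(a.shape[0],b.shape[0]),a.shape[1]+b.shape[1],3),np.uint8);o[:a.shape[0],:a.shape[1]]=a;o[:b.shape[0],a.shape[1]:]=b;cv2.imwrite('pics/c5.png',o)
E
```

```text
[0.4803 0.1465 0.2828] 9.5 [-0.3173 -0.3503 -1.0221] 29.99985784292221 0.17213584021975195 [ 0.0591 -0.0939 -0.0371]
```

View pics/c5.png

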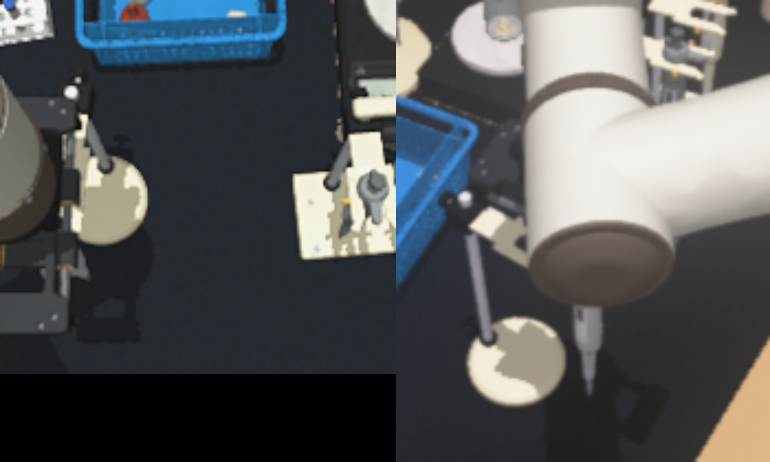

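The pipette is clear of the stand and hangs upright from the gripper. I'll travel in front of the rack.

Call:
step_arm(
  linear=[
    [0,25,0],
    [25,2,0],
    [30,3,0],
    [30,3,0],
    [35,3,0],
    [35,3,0],
    [35,3,0],
    [35,3,0],
    [30,3,0],
    [25,2,0],
  ],
  delta_rot=[
    [0,0,0],
    [0,0,0],
    [0,0,0],
    [0,0,0],
    [0,0,0],
    [0,0,0],
    [0,0,0],
    [0,0,0],
    [0,0,0],
    [0,0,0],
  ],
  grip=[10,10,10,10,10,10,10,10,10,10],
)

```text
time_s: 10.8
tcp_pos: [0.4523, -0.1379, 0.2825]
ee_rot: [[0.075, -0.997, 0.0], [-0.997, -0.075, -0.0], [0.0, -0.0, -1.0]]
wrist_force: [-0.0, 0.1, -0.2]
gripper_width: 0.177
gripper_force: 30.0
```

```bash
python3 - <<'E'
from h import *
np.set_printoptions(precision=4,suppress=True)
c=cap('wrist','w6'); s=sense();print(s['ee_rot'],s['tcp_pos'],s['time_s'])
for l in ['rack_seat','rack_catches','rack_mouth','grey_mid','cream_mid','rack']:
    r=landmark_of('wrist',l)
    if r: print(l,[(np.round(q['point'],1),round(q['score'],2)) for q in r[:2]],atz(ray(c,r[0]['point']),.266))
cv2.imwrite('pics/w6c.png',c['img'][:,:,::-1])
E
```

```text
[[ 0.0735 -0.9973 -0.0006]
 [-0.9973 -0.0735 -0.0013]
 [ 0.0012  0.0007 -1.    ]] [ 0.4522 -0.1396  0.2824] 10.85
rack_seat [(array([116.7,  79.5]), 0.83)] [ 0.5615 -0.2199  0.266 ]
rack_catches [(array([137.5,  83.9]), 0.89), (array([113.9,  81. ]), 0.39)] [ 0.5513 -0.2186  0.266 ]
rack_mouth [(array([193.5,  76.3]), 0.91)] [ 0.5232 -0.2243  0.266 ]
grey_mid [(array([208.6, 180.9]), 0.65)] [ 0.5168 -0.1712  0.266 ]
rack [(array([217.9,  93.7]), 0.78)] [ 0.5112 -0.2169  0.266 ]
```

View pics/w6c.png

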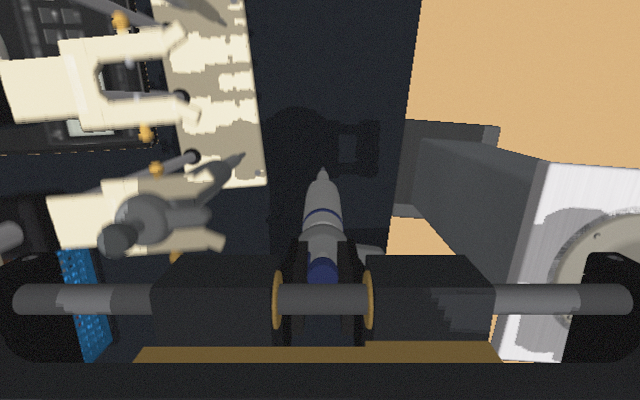

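```bash
python3 - <<'E'
from h import *
np.set_printoptions(precision=4,suppress=True)
c=cap('wrist'); t=cap('top')
p=[atz(ray(t,q),.012) for q in [(357.5,227.1),(444.3,220.7),(353.6,189.6)]]
d=p[0]-p[1]; print('base',p,np.degrees(np.arctan2(-d[0],d[1])))
d=p[2]-p[0]; print(np.degrees(np.arctan2(d[1],d[0])))
im=c['img'].astype(int)
# brass
hsv=cv2.cvtColor(c['img'],cv2.COLOR_RGB2HSV)
m=((hsv[:,:,0]>12)&(hsv[:,:,0]<26)&(hsv[:,:,1]>140)&(hsv[:,:,2]>90)).astype(np.uint8);m[245:]=0;m[:,260:]=0
n,_,st,ce=cv2.connectedComponentsWithStats(m)
for i in range(1,n):
    if st[i,4]>15: print('brass',st[i],ce[i],atz(ray(c,ce[i]),.2635))
g=cv2.cvtColor(c['img'],cv2.COLOR_RGB2GRAY)
cr=c['img'][0:170,0:260,::-1]; cv2.imwrite('pics/w6d.png',cr.repeat(3,0).repeat(3,1))
E
```

```text
base [array([ 0.5251, -0.1053,  0.012 ]), array([ 0.5589, -0.3349,  0.012 ]), array([ 0.6271, -0.0897,  0.012 ])] 8.37624835955354
8.696970374532599
brass [112  12  17  18 186] [119.9839  20.0161] [ 0.5587 -0.2453  0.2635]
brass [138 123  16  16 143] [145.0769 130.6783] [ 0.5505 -0.1933  0.2635]
brass [149 162  15  16 134] [155.9776 168.291 ] [ 0.5461 -0.1734  0.2635]
```

View pics/w6d.png

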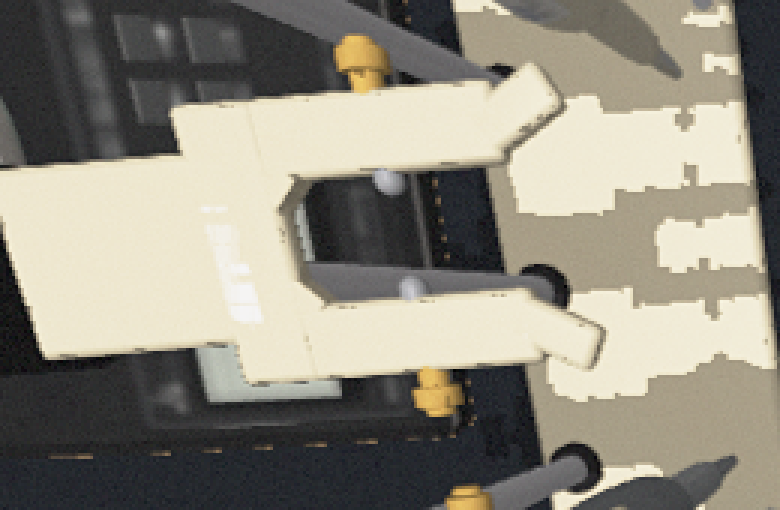

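```bash
python3 - <<'E'
from h import *
np.set_printoptions(precision=4,suppress=True)
c=cap('wrist');s=sense();print(s['tcp_pos'])
f=lambda u,v,z=.266: atz(ray(c,(u/3-.33,v/3-.33)),z)[:2]
u=np.array([np.cos(np.radians(8.6)),np.sin(np.radians(8.6))]);n=np.array([-u[1],u[0]])
catch=(f(388,181,.2635)+f(411,289,.2635))/2; print('catch',catch,'gap',(f(388,181)-f(411,289)))
for nm,a,b in [('inner',(350,174),(340,304)),('innerfront',(500,158),(528,290)),('outer',(190,104),(250,381)),('outerfront',(490,82),(540,358)),('horn',(560,100),(600,335))]:
    m=(f(*a)+f(*b))/2; print(nm,m,'along',(m-catch)@u*1e3,'lat',(m-catch)@n*1e3,'width',(f(*b)-f(*a))@n*1e3)
for e in [((330,174),(500,158)),((340,304),(528,290)),((190,104),(490,82)),((250,381),(540,358))]:
    d=f(*e[0])-f(*e[1]);print(np.degrees(np.arctan2(d[1],d[0])))
print('seat',catch+u*.008)
E
```

```text
[ 0.4522 -0.136   0.2826]
catch [ 0.5549 -0.219 ] gap [ 0.0024 -0.0168]
inner [ 0.5627 -0.2176] along 7.9583824801538405 lat 0.24919107837067406 width 19.950770779387184
innerfront [ 0.5344 -0.2221] along -20.66847527096045 lat 0.014369139099315689 width 20.633497895130184
outer [ 0.5834 -0.2148] along 28.8800281723958 lat -0.1102390234967739 width 43.52261609847487
outerfront [ 0.5342 -0.2221] along -20.948240909333617 lat 0.020715681292200243 width 42.9930589533315
horn [ 0.5234 -0.2235] along -31.773915391369805 lat 0.21157676357161367 width 36.56208653535139
9.27921517943019
8.410719325187921
8.135335593120487
8.750753232293299
seat [ 0.5628 -0.2178]
```

Rack yaw ≈ 8.6°, middle-fork seat ≈ (0.563, −0.218); nose tips at crop (388,181)/(411,289). I'll align to 60 mm in front of the seat, 4 mm higher.

Call:
step_arm(
  linear=[
    [0,0,-4],
    [25,0,0],
    [25,0,0],
    [25,0,0],
    [22.5,0,0],
    [0,-12,0],
    [0,-13,0],
    [0,-12,0],
    [0,0,0],
    [0,0,0],
  ],
  delta_rot=[
    [0,0,-0.075],
    [0,0,0],
    [0,0,0],
    [0,0,0],
    [0,0,0],
    [0,0,0],
    [0,0,0],
    [0,0,0],
    [0,0,0],
    [0,0,0],
  ],
  grip=[10,10,10,10,10,10,10,10,10,10],
)

```text
time_s: 12.55
tcp_pos: [0.5033, -0.2269, 0.2865]
ee_rot: [[0.151, -0.989, -0.0], [-0.989, -0.151, 0.0], [-0.0, 0.0, -1.0]]
wrist_force: [-0.4, -0.5, -1.0]
gripper_width: 0.173
gripper_force: 30.0
```

```bash
python3 - <<'E'
from h import *
np.set_printoptions(precision=4,suppress=True)
F=[]
for i in range(3):
    c=cap('wrist','w7'); s=sense();F.append(s['wrist_force']);print(s['tcp_pos'])
print(s['ee_rot'],s['time_s'],np.mean(F,0))
for l in ['rack_seat','rack_catches','rack_mouth','pipette_neck','pipette_knob']:
    r=landmark_of('wrist',l)
    if r: print(l,[(np.round(q['point'],1),round(q['score'],2)) for q in r[:2]],atz(ray(c,r[0]['point']),.263))
cv2.imwrite('pics/w7d.png',c['img'][130:310,120:380,::-1].repeat(3,0).repeat(3,1))
P=np.array(s['tcp_pos'])
u=np.array([np.cos(np.radians(8.6)),np.sin(np.radians(8.6))])
for z in (.271,.2635,.256): print(z,proj(c,np.array([P[0],P[1],z])))
E
```

```text
[ 0.5031 -0.2271  0.2866]
[ 0.503  -0.2272  0.2867]
[ 0.503  -0.2273  0.2867]
[[ 0.1504 -0.9886  0.0001]
 [-0.9886 -0.1504 -0.    ]
 [ 0.0001 -0.0001 -1.    ]] 12.7 [-0.2444 -0.1046 -0.99  ]
rack_seat [(array([217.7, 242. ]), 0.88)] [ 0.5647 -0.2168  0.263 ]
rack_catches [(array([237.6, 242.7]), 0.64)] [ 0.5529 -0.2182  0.263 ]
rack_mouth [(array([285.3, 242.9]), 0.89)] [ 0.5247 -0.2223  0.263 ]
pipette_neck [(array([319.5, 242. ]), 0.86)] [ 0.5046 -0.2259  0.263 ]
pipette_knob [(array([323.9, 265.7]), 0.85)] [ 0.4996 -0.2108  0.263 ]
0.271 [322.4418 245.7969]
0.2635 [322.4304 240.6144]
0.256 [322.4197 235.79  ]
```

View pics/w7d.png

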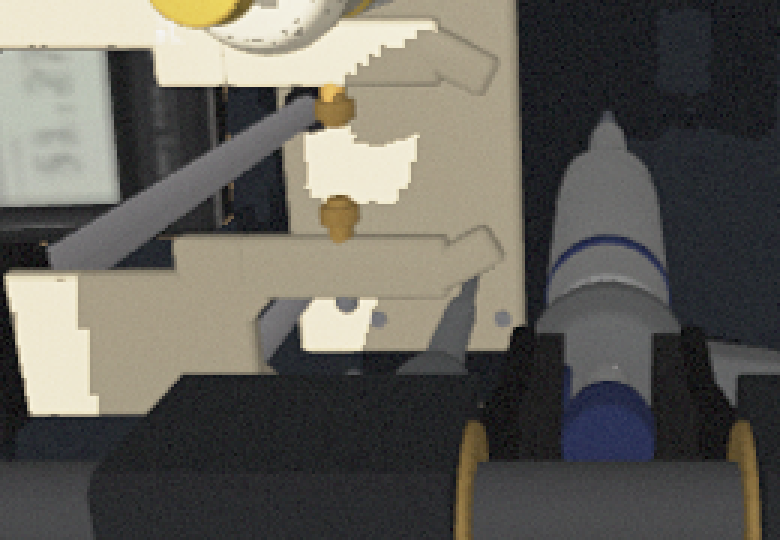

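```bash
python3 - <<'E'
from h import *
np.set_printoptions(precision=4,suppress=True)
c=cap('wrist');s=sense();P=np.array(s['tcp_pos'])
u=np.array([np.cos(np.radians(8.6)),np.sin(np.radians(8.6))]);n=np.array([-u[1],u[0]])
for z in (.2625,.266,.2695):
    for nm,col in (('a',120+280/3),('b',120+430/3)):
        q=atz(ray(c,(col,228.9)),z)[:2]; o=atz(ray(c,(col,208)),z)[:2]
        print(z,nm,'slot centre lat rel TCP mm',((q-P[:2])@n+.0095)*1e3,'tine w',(q-o)@n*1e3)
for z,r in ((.271,.015),(.283,.015),(.256,.0135)):
    R=[proj(c,np.array([*(P[:2]+n*dl-n*r),z]))[1] for dl in (-.002,0,.002)]; print(z,'collar top row for lat -2,0,2:',R)
m=silhouettes('wrist','pipette_1')
# arc profile column 322 gradients
g=cv2.cvtColor(c['img'],cv2.COLOR_RGB2GRAY); print(g[195:265,322])
E
```

```text
0.2625 a slot centre lat rel TCP mm 2.3526277062471377 tine w 12.98371051254956
0.2625 b slot centre lat rel TCP mm 2.3501981455467194 tine w 12.983470978508304
0.266 a slot centre lat rel TCP mm 0.993238834333686 tine w 12.74025890584676
0.266 b slot centre lat rel TCP mm 0.9908548292127464 tine w 12.740023863198546
0.2695 a slot centre lat rel TCP mm -0.3661500375797371 tine w 12.496807299143986
0.2695 b slot centre lat rel TCP mm -0.36848848712122717 tine w 12.49657674788879
0.271 collar top row for lat -2,0,2: [np.float64(217.95771714416998), np.float64(221.3239078999662), np.float64(224.66969891108693)]
0.283 collar top row for lat -2,0,2: [np.float64(225.54333441981782), np.float64(229.10265560077457), np.float64(232.63901628579623)]
0.256 collar top row for lat -2,0,2: [np.float64(212.04917517424775), np.float64(215.18787216988278), np.float64(218.3089237933361)]
[106 109 110 111 110 112 110 110 110 114 111 112 108  77  44  59  89 113
 109 109 107 108 107 110 106 110 125 138 124  66  78  82  88  91  90  89
  89  87  88  98  99 101 105 104 101 105 104 100 102 101  99  98 102 102
  97  98 103 111 110 112 111 102  31  40  43  41  41  41  44  45]
```

Neck and slot centre line agree within ~0.5 mm (rows 242 vs 242.5), and the tines run parallel to the tool. I'll go in up to just before the catches.

Call:
step_arm(
  linear=[
    [0,-8,0],
    [0,-8,0],
    [0,-7,0],
    [0,-7,0],
    [0,-6,0],
    [0,-5,0],
    [0,-3,0],
    [0,0,0],
  ],
  delta_rot=[
    [0,0,0],
    [0,0,0],
    [0,0,0],
    [0,0,0],
    [0,0,0],
    [0,0,0],
    [0,0,0],
    [0,0,0],
  ],
  grip=[10,10,10,10,10,10,10,10],
)

```text
time_s: 14.05
tcp_pos: [0.5469, -0.2207, 0.2864]
ee_rot: [[0.15, -0.989, -0.0], [-0.989, -0.15, 0.0], [-0.0, 0.0, -1.0]]
wrist_force: [-0.1, -0.5, -0.9]
gripper_width: 0.171
gripper_force: 30.0
```

```bash
cat > st.py <<'E'
from h import *
np.set_printoptions(precision=4,suppress=True)
F=[];M=[];Q=[]
for i in range(4):
    c=capture('wrist'); s=sense();F.append(s['wrist_force']);M.append(s['moment']);Q.append(s['tcp_pos'])
print('F',np.mean(F,0),'M',np.mean(M,0),'P',np.mean(Q,0),'w',s['gripper_width']*87,'t',s['time_s'])
u=np.array([np.cos(np.radians(8.6)),np.sin(np.radians(8.6))]);n=np.array([-u[1],u[0]])
f=np.mean(F,0);print('F along',f[:2]@u,'lat',f[:2]@n,'to seat mm',1e3*(np.array([.5628,-.2178])-np.mean(Q,0)[:2])@u)
for l in ['rack_seat','rack_catches','pipette_neck']:
    r=landmark_of('wrist',l)
    if r: print(l,np.round(r[0]['point'],1),round(r[0]['score'],2))
E
python3 st.py
```

```text
F [-0.2064  0.1746 -0.8497] M [ 0.0677 -0.0221 -0.0003] P [ 0.5467 -0.2208  0.2866] w 14.836385630348698 t 14.25
F along -0.1779903967796195 lat 0.20353424722310215 to seat mm 16.38574223729571
rack_catches [311.5 242.9] 0.82
pipette_neck [318.8 244. ] 0.74
```

Call:
step_arm(
  linear=[
    [0,-2,0],
    [0,-2,0],
    [0,-1,0],
    [0,-1,0],
    [0,0,0],
  ],
  delta_rot=[
    [0,0,0],
    [0,0,0],
    [0,0,0],
    [0,0,0],
    [0,0,0],
  ],
  grip=[10,10,10,10,10],
)

```text
time_s: 15.02
tcp_pos: [0.5521, -0.2199, 0.2861]
ee_rot: [[0.15, -0.989, -0.002], [-0.989, -0.15, 0.0], [-0.001, 0.002, -1.0]]
wrist_force: [-5.4, -0.9, -0.7]
gripper_width: 0.174
gripper_force: 30.0
```

```bash
python3 st.py
```

```text
F [-3.7218 -0.4919 -1.4401] M [-0.1528  1.3852  0.001 ] P [ 0.5524 -0.2198  0.2862] w 14.970392482195832 t 15.225
F along -3.7535266079833267 lat 0.0701637090787165 to seat mm 10.603918672353377
rack_seat [304.4 239.2] 0.84
pipette_neck [318.6 241.2] 0.7
```

Call:
step_arm(
  linear=[
    [0,-1,0],
    [0,-1,0],
    [0,0,0],
  ],
  delta_rot=[
    [0,0,0],
    [0,0,0],
    [0,0,0],
  ],
  grip=[10,10,10],
)

```text
time_s: 15.75
tcp_pos: [0.5564, -0.2193, 0.2871]
ee_rot: [[0.151, -0.989, 0.004], [-0.989, -0.151, -0.0], [0.001, -0.004, -1.0]]
wrist_force: [0.6, 0.9, -1.6]
gripper_width: 0.177
gripper_force: 30.0
```

```bash
python3 st.py
```

```text
F [ 1.9787  0.1548 -1.2306] M [ 0.2385 -0.5666  0.0212] P [ 0.5563 -0.2193  0.2871] w 15.045929810766738 t 15.95
F along 1.979580671925812 lat -0.1428051699588036 to seat mm 6.633366208865613
pipette_neck [316.6 241.9] 0.91
```

Call:
step_arm(
  linear=[
    [0,-1,0],
    [0,-1,0],
    [0,-1,0],
    [0,-1,0],
    [0,0,0],
  ],
  delta_rot=[
    [0,0,0],
    [0,0,0],
    [0,0,0],
    [0,0,0],
    [0,0,0],
  ],
  grip=[10,10,10,10,10],
)

```text
time_s: 16.73
tcp_pos: [0.5583, -0.219, 0.2863]
ee_rot: [[0.15, -0.989, -0.001], [-0.989, -0.15, 0.0], [-0.0, 0.001, -1.0]]
wrist_force: [0.2, -0.1, -0.6]
gripper_width: 0.178
gripper_force: 30.0
```

```bash
python3 st.py
```

```text
F [-0.0544 -0.3262 -0.7625] M [ 0.0896 -0.0391  0.0219] P [ 0.5585 -0.219   0.2864] w 15.299197627026578 t 16.925
F along -0.10260464882882406 lat -0.3144055927447107 to seat mm 4.477973720406819
pipette_neck [321.2 243.7] 0.92
```

Call:
step_arm(
  linear=[
    [0,-1,0],
    [0,-1,0],
    [0,-1,0],
    [0,0,0],
  ],
  delta_rot=[
    [0,0,0],
    [0,0,0],
    [0,0,0],
    [0,0,0],
  ],
  grip=[10,10,10,10],
)

```text
time_s: 17.58
tcp_pos: [0.5617, -0.2184, 0.2865]
ee_rot: [[0.151, -0.989, -0.0], [-0.989, -0.151, 0.0], [-0.0, 0.0, -1.0]]
wrist_force: [0.4, -0.0, -1.0]
gripper_width: 0.176
gripper_force: 30.0
```

```bash
python3 st.py
```

```text
F [ 0.0498 -0.2562 -1.1749] M [ 0.0636 -0.0474 -0.008 ] P [ 0.5616 -0.2185  0.2865] w 15.027688381095063 t 17.775
F along 0.010910753475991145 lat -0.26072878781867076 to seat mm 1.2513035335160325
rack_catches [338.4 245.4] 0.94
pipette_neck [318.  242.5] 0.9
```

Past the catches and free. Now I lower in small steps, watching Fz.

Call:
step_arm(
  linear=[
    [0,0.5,0.5],
    [0,0,0.5],
    [0,0,0.5],
    [0,0,0.5],
    [0,0,0],
  ],
  delta_rot=[
    [0,0,0],
    [0,0,0],
    [0,0,0],
    [0,0,0],
    [0,0,0],
  ],
  grip=[10,10,10,10,10],
)

```text
time_s: 18.55
tcp_pos: [0.5611, -0.2186, 0.2845]
ee_rot: [[0.15, -0.989, -0.0], [-0.989, -0.15, 0.0], [-0.0, 0.0, -1.0]]
wrist_force: [-0.2, -0.5, -0.8]
gripper_width: 0.172
gripper_force: 30.0
```

Call:
step_arm(
  linear=[
    [0,0,0.5],
    [0,0,0.5],
    [0,0,0],
  ],
  delta_rot=[
    [0,0,0],
    [0,0,0],
    [0,0,0],
  ],
  grip=[10,10,10],
)

```text
time_s: 18.92
tcp_pos: [0.5612, -0.2186, 0.2838]
ee_rot: [[0.15, -0.989, 0.0], [-0.989, -0.15, -0.0], [0.0, -0.0, -1.0]]
wrist_force: [-0.4, -0.0, 0.3]
gripper_width: 0.174
gripper_force: 30.0
```

```bash
python3 st.py
```

```text
F [-0.9014  0.18   -0.0842] M [ 0.1206  0.0329 -0.0119] P [ 0.5612 -0.2186  0.2838] w 15.214465118898259 t 19.125
F along -0.8643356747495046 lat 0.31278980651233934 to seat mm 1.7252947734120336
pipette_neck [319.1 240.4] 0.69
```

Call:
step_arm(
  linear=[
    [0,0,0.4],
    [0,0,0],
    [0,0,0],
  ],
  delta_rot=[
    [0,0,0],
    [0,0,0],
    [0,0,0],
  ],
  grip=[10,10,10],
)

```text
time_s: 19.65
tcp_pos: [0.5612, -0.2186, 0.2835]
ee_rot: [[0.151, -0.989, 0.0], [-0.989, -0.151, -0.0], [0.0, -0.0, -1.0]]
wrist_force: [-0.5, 0.6, 2.2]
gripper_width: 0.172
gripper_force: 30.0
```

```bash
python3 st.py
```

```text
F [-0.641   0.2243  2.6103] M [ 0.1853  0.1664 -0.0037] P [ 0.5612 -0.2186  0.2834] w 15.116988388392087 t 19.85
F along -0.6002271074728971 lat 0.31766470752190307 to seat mm 1.719752002300328
rack_catches [329.2 172.9] 0.69
pipette_neck [319.3 243.2] 0.86
```

Call:
step_arm(
  linear=[
    [0,0,0.25],
    [0,0,0.25],
    [0,0,0.2],
    [0,0,0],
    [0,0,0],
  ],
  delta_rot=[
    [0,0,0],
    [0,0,0],
    [0,0,0],
    [0,0,0],
    [0,0,0],
  ],
  grip=[10,10,10,10,10],
)

```text
time_s: 20.62
tcp_pos: [0.5612, -0.2187, 0.283]
ee_rot: [[0.15, -0.989, 0.001], [-0.989, -0.15, -0.0], [0.001, -0.001, -1.0]]
wrist_force: [-1.1, 0.5, 6.3]
gripper_width: 0.17
gripper_force: 30.0
```

```bash
python3 st.py
```

```text
F [-1.5263  0.4745  5.1824] M [0.2128 0.3551 0.017 ] P [ 0.5612 -0.2187  0.283 ] w 15.14735926593782 t 20.825
F along -1.4381873073889848 lat 0.6974324291598281 to seat mm 1.7057941884728014
rack_seat [321.5 266.4] 0.24
pipette_neck [318.  242.2] 0.81
```

Call:
step_arm(
  linear=[
    [0,0,0.2],
    [0,0,0.2],
    [0,0,0],
    [0,0,0],
  ],
  delta_rot=[
    [0,0,0],
    [0,0,0],
    [0,0,0],
    [0,0,0],
  ],
  grip=[10,10,10,10],
)

```text
time_s: 21.48
tcp_pos: [0.5612, -0.2187, 0.2829]
ee_rot: [[0.151, -0.989, 0.001], [-0.989, -0.151, -0.001], [0.001, -0.001, -1.0]]
wrist_force: [-1.5, 0.3, 6.4]
gripper_width: 0.173
gripper_force: 30.0
```

```bash
python3 st.py
```

```text
F [-2.1906  0.8158  6.2258] M [0.2585 0.4505 0.0334] P [ 0.5612 -0.2187  0.2829] w 15.04810487641855 t 21.675
F along -2.043961883910841 lat 1.134151978792491 to seat mm 1.7169351710403973
pipette_neck [321.8 244. ] 0.98
```

Call:
step_arm(
  linear=[
    [0,0,0.2],
    [0,0,0.2],
    [0,0,0],
    [0,0,0],
    [0,0,0],
    [0,0,0],
  ],
  delta_rot=[
    [0,0,0],
    [0,0,0],
    [0,0,0],
    [0,0,0],
    [0,0,0],
    [0,0,0],
  ],
  grip=[10,10,10,10,10,10],
)

```text
time_s: 22.58
tcp_pos: [0.5612, -0.2188, 0.2828]
ee_rot: [[0.151, -0.989, 0.001], [-0.989, -0.151, -0.001], [0.001, -0.001, -1.0]]
wrist_force: [-2.2, 0.3, 7.6]
gripper_width: 0.176
gripper_force: 30.0
```

```bash
python3 st.py
```

```text
F [-1.9301  0.6835  6.8562] M [0.3451 0.5362 0.0145] P [ 0.5612 -0.2187  0.2828] w 15.065600439111233 t 22.775
F along -1.8061770257396972 lat 0.9644414069505401 to seat mm 1.721698951654032
```

The tug has been held at about 7–8 N for over 0.5 s. I'll unload, then open.

Call:
step_arm(
  linear=[
    [0,0,-0.5],
    [0,0,-0.5],
    [0,0,-0.4],
    [0,0,-0.2],
    [0,0,0],
  ],
  delta_rot=[
    [0,0,0],
    [0,0,0],
    [0,0,0],
    [0,0,0],
    [0,0,0],
  ],
  grip=[10,10,10,10,10],
)

```text
time_s: 23.55
tcp_pos: [0.5612, -0.2186, 0.2832]
ee_rot: [[0.15, -0.989, -0.0], [-0.989, -0.15, -0.0], [0.0, 0.0, -1.0]]
wrist_force: [-1.5, -0.5, 2.9]
gripper_width: 0.176
gripper_force: 30.0
```

```bash
python3 st.py
```

```text
F [-0.9032  0.202   4.4456] M [0.0672 0.2451 0.0202] P [ 0.5612 -0.2186  0.2832] w 15.091335429727154 t 23.75
F along -0.862867786737469 lat 0.33480472483531776 to seat mm 1.734798910856636
pipette_neck [319.8 240.3] 0.59
```

Call:
step_arm(
  linear=[
    [0,0,-0.3],
    [0,0,-0.2],
    [0,0,0],
    [0,0,0],
  ],
  delta_rot=[
    [0,0,0],
    [0,0,0],
    [0,0,0],
    [0,0,0],
  ],
  grip=[10,10,10,10],
)

```text
time_s: 24.4
tcp_pos: [0.5611, -0.2185, 0.2835]
ee_rot: [[0.15, -0.989, -0.0], [-0.989, -0.15, 0.0], [-0.0, 0.0, -1.0]]
wrist_force: [0.0, -0.4, 3.1]
gripper_width: 0.174
gripper_force: 30.0
```

```bash
python3 st.py
```

```text
F [-0.1024 -0.4281  1.4728] M [-0.0614  0.0077 -0.0204] P [ 0.5611 -0.2185  0.2835] w 14.941087044838918 t 24.6
F along -0.16529546108267837 lat -0.4079959920440703 to seat mm 1.7479173030546988
pipette_neck [318.3 242. ] 0.83
```

Call:
step_arm(
  linear=[
    [0,0,-0.1],
    [0,0,0],
    [0,0,0],
    [0,0,0],
    [0,0,0],
    [0,0,0],
    [0,0,0],
    [0,0,0],
  ],
  delta_rot=[
    [0,0,0],
    [0,0,0],
    [0,0,0],
    [0,0,0],
    [0,0,0],
    [0,0,0],
    [0,0,0],
    [0,0,0],
  ],
  grip=[10,18,22,26,32,40,45,45],
)

```text
time_s: 25.75
tcp_pos: [0.5611, -0.2185, 0.2839]
ee_rot: [[0.15, -0.989, 0.0], [-0.989, -0.15, 0.0], [-0.0, -0.0, -1.0]]
wrist_force: [-0.4, -0.6, 0.6]
gripper_width: 0.506
gripper_force: 0.0
```

```bash
python3 st.py
```

```text
F [-0.2409  0.1398 -0.0065] M [ 0.0649 -0.0384  0.007 ] P [ 0.5611 -0.2185  0.2839] w 44.81190461262985 t 25.95
F along -0.21732757329428798 lat 0.17424118412048129 to seat mm 1.7519905321880673
pipette_neck [319.2 241. ] 0.69
```

Released, no contact force. I'll raise straight up, then back off to the front.

Call:
step_arm(
  linear=[
    [0,0,-5],
    [0,0,-10],
    [0,0,-20],
    [0,0,-30],
    [0,0,-30],
    [0,20,-20],
    [0,35,0],
    [0,40,0],
    [0,40,0],
    [0,0,0],
  ],
  delta_rot=[
    [0,0,0],
    [0,0,0],
    [0,0,0],
    [0,0,0],
    [0,0,0],
    [0,0,0],
    [0,0,0],
    [0,0,0],
    [0,0,0],
    [0,0,0],
  ],
  grip=[45,45,45,45,45,45,45,45,45,45],
)

```text
time_s: 27.35
tcp_pos: [0.4246, -0.2392, 0.4009]
ee_rot: [[0.149, -0.989, 0.003], [-0.989, -0.149, -0.001], [0.001, -0.003, -1.0]]
wrist_force: [0.4, -0.3, 0.4]
gripper_width: 0.519
gripper_force: 0.0
```

```bash
python3 - <<'E'
from h import *
np.set_printoptions(precision=4,suppress=True)
C={n:cap(n,n+'9') for n in ('scene','top','wrist')}
print(sense()['time_s'],sense()['tcp_pos'],sense()['wrist_force'])
for l in ['rack_seat','pipette_knob','pipette_neck','pipette_mid','pipette_1','grey_mid','cream_mid']:
    rs=[]
    for n in C:
        r=landmark_of(n,l)
        if r: rs.append(ray(C[n],r[0]['point'])); print(l,n,np.round(r[0]['point'],1),round(r[0]['score'],2))
    if len(rs)>1: print('   ',*tri(rs))
E
```

```text
27.5 [ 0.4276 -0.2388  0.3991] [ 0.4656 -1.2143 -0.2927]
rack_seat scene [367.6 126.9] 0.94
rack_seat top [250.5 187. ] 0.17
rack_seat wrist [169.6 189.6] 0.68
    [ 0.5182 -0.0735  0.376 ] [np.float64(0.02550711780271199), np.float64(0.18948201701021375), np.float64(0.17549930224242222)]
pipette_knob scene [367.6 121. ] 0.85
pipette_knob wrist [159.4 200.3] 0.91
    [ 0.5648 -0.2158  0.2832] [np.float64(0.0007947231761307516), np.float64(0.0007947231761307481)]
pipette_neck scene [365.4 126.4] 0.98
pipette_neck wrist [173.8 194.6] 0.98
    [ 0.5655 -0.215   0.2625] [np.float64(0.0031672426277231836), np.float64(0.0031672426277231055)]
pipette_mid wrist [207.7 172.6] 0.66
pipette_1 scene [364.2 189.6] 0.97
pipette_1 wrist [239.7 156. ] 0.71
    [ 0.556  -0.2154  0.0273] [np.float64(0.0006681367264370914), np.float64(0.0006681367264369435)]
grey_mid scene [356.3 171.4] 0.78
grey_mid wrist [217.  231.3] 0.85
    [ 0.5475 -0.1449  0.1725] [np.float64(0.0024086144466236884), np.float64(0.002408614446623653)]
cream_mid scene [373.4 134.5] 0.76
cream_mid wrist [202.6 109.3] 0.96
    [ 0.5737 -0.2886  0.1722] [np.float64(0.0036508926239054167), np.float64(0.003650892623905597)]
```

The knob, neck and tip line up vertically at the seat, and the neighbouring pipettes are in place.

```bash
python3 -c "
from station import *
print(finish_job())"
```

```text
the job is handed in; nothing more can be done
None
```

The blue-knobbed pipette now hangs upright in the rack's middle fork, tugged at about 8 N before release and handed in at about 27.5 s; the last images show the grey and cream pipettes still in their forks.

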